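# Clamp the oyster tile through the guard window

### The job

One of the two tiles in the clamp carries oyster shells: clamp that one, by reaching down through the guard window above its lever and pressing the lever with the fingertips all the way down until it stops, then draw back out. Do not touch the guard at any time, leave the bare tile's lever as it is, and leave the tiles and the things standing around in place.

Things in the scene. Friction and masses are not known exactly. Their poses are not given: they have to be found in the camera images.
- station: The two-place tile clamp, fixed to the bench: aluminium base plate 290 x 320 x 12 mm with two seats side by side, each with a tile lying on it and a clamp lever above. Origin on the bench, level with the window centres in x and midway between the two windows; x points away from the robot (roughly), y to its left side, z up. The plate spans x -125 to +165 mm. Turned by up to 0.35 rad.
- guard: The fixed cage over the levers, which must not be touched: a level grey plate 5 mm thick, 182 x 312 mm (station x -120 to +62 mm, y +-156 mm), its top 135 mm above the bench, on upright 6 mm steel bars 25 mm apart all round. Two rectangular windows in the plate, one above each lever pad, are the only way in. Origin and axes as the station's.
- window_left (a point): Centre of the left window, at the plate's top surface (135 mm above the bench, station x = 0, y = +75 mm). The opening is 90 mm along the station's x and 72 mm along its y. The left lever's pad is below it.
- window_right (a point): Centre of the right window, likewise (station x = 0, y = -75 mm; 90 x 72 mm).
- lever_left (a joint): Hinge angle of the left clamp lever, on the station's +y side. 0 = fully raised, 0.45 rad = fully down on its stop; starts at 0 to 0.08. Stiff by friction: about 4 N pressed straight down on the pad moves it, and it stays where it is left. Hinge axis along the station's y, 85 mm behind the window centre on the robot's side (station x = -85 mm), 75 mm above the table.
- lever_right (a joint): Hinge angle of the right clamp lever, on the station's -y side. 0 = fully raised, 0.45 rad = fully down on its stop; starts at 0 to 0.08. Stiff by friction: about 4 N pressed straight down on the pad moves it, and it stays where it is left. Hinge axis along the station's y, 85 mm behind the window centre on the robot's side (station x = -85 mm), 75 mm above the table.
- lever_left_pad (a point): Centre of the top face of the left lever's black finger pad, 36 x 36 mm, 14 mm thick, at the end of the steel lever, 90 mm from its hinge. Raised, it is about 120 mm above the bench (15 mm below the guard's top) at station x = -7 mm; fully down, its top is level, 82 mm above the bench (53 mm below the guard's top), at station x = +5 mm. Station y = +75 mm.
- lever_right_pad (a point): The same point on the right lever's pad (station y = -75 mm).
- seat_left (a point): Where the underside centre of a tile lies in the left seat: station x = +60, y = +75, z = 12 mm.
- seat_right (a point): The same for the right seat: station x = +60, y = -75, z = 12 mm.
- tile_oyster: Sandy concrete tile 180 x 100 x 24 mm, 0.85 kg, carrying about ten oyster shells (20 to 30 mm across, 12 mm high), nearly all on the half that sticks out of the guard on the side away from the robot. Lies loose in the left or the right seat; within 10 mm of that seat's point. Origin at the centre of its underside.
- tile_bare: The same tile without shells, in the other seat. Origin at the centre of its underside.
- jar: Closed glass jar, diameter 60, height 100 mm, standing on the bench near the station's left side. Origin at the centre of its underside.
- cup: Open white plastic cup, diameter 60, height 65 mm, near the station's right side. Origin at the centre of its underside.
- column: White wavy concrete column, diameter 72, height 120 mm, standing near the station's right side. Origin at the centre of its underside.
Things that resemble listed ones, but are neither listed nor needed, are in the scene too. Leave any turquoise look-alike of the tile_oyster alone.

How it is judged:
At the end, for the whole second after the job is handed in: The lever over the tile with oyster shells is fully down (within 0.04 rad of its stop, about 4 mm at the pad) and stays so; the bare tile's lever pad is within 8 mm of where it started (((horizontal distance between tile_oyster and seat_left below 0.04 m and value of joint lever_left above 0.41 rad and distance of lever_right_pad from where it was at the start of the episode below 0.008 m) or (horizontal distance between tile_oyster and seat_right below 0.04 m and value of joint lever_right above 0.41 rad and distance of lever_left_pad from where it was at the start of the episode below 0.008 m))); the robot touches nothing.
It fails at once if the robot touches the guard (contact force between guard and the fingers above 0.3 N or contact force between guard and the arm above 0.3 N).
It fails at once if the lever of the bare tile is moved (its pad by more than 8 mm) ((horizontal distance between tile_oyster and seat_left below 0.04 m and distance of lever_right_pad from where it was at the start of the episode above 0.008 m) or (horizontal distance between tile_oyster and seat_right below 0.04 m and distance of lever_left_pad from where it was at the start of the episode above 0.008 m)).
It fails at once if a tile is shifted by more than 10 mm or lifted (distance of any of tile_oyster, tile_bare from where it was at the start of the episode above 0.01 m).
It fails at once if the jar, cup or column is moved by more than 15 mm or tipped over (distance of any of jar, cup, column from where it was at the start of the episode above 0.015 m or angle between any of jar, cup, column's own z axis and vertical above 0.3 rad).
It also fails if it takes over 29 s, if anything falls off the work surface, if the arm or the gripper's body presses on something with over 40 N, if the wrist force passes 120 N, or if a joint passes its speed limit or range.

### The arm

A 6-joint arm with a two-finger parallel gripper is mounted at the origin on the work surface. World frame = base frame: x ahead of the robot, y to its left, z up, the work surface at z = 0. Lengths are in m, angles in rad, forces in N, time in s.
With the tool pointing down it reaches from about 0.3 to 0.775 m from the base axis. Payload 14.6 kg.
Tool frame: the origin (TCP) lies midway between the tips of the shut fingers; the grasp point (between the pads) lies 19 mm behind it (r.pinch_z is the distance from the TCP to the grasp point, in m); z points along the fingers, x is the direction in which the jaws open and shut, and the axes are right-handed (so a half turn about z gives the same grasp; the last joint's range is limited). The gripper opens to 94 mm and grips with 3 to 60 N. Pads are 16 mm wide; open, the fingers measure 119 mm over their backs; the gripper's body (75 mm by 177 mm) begins 78 mm behind the grasp point.
Start: joints at [1.1, 0.3, 1.521, -0, 1.321, -0.067], TCP at [0.216, 0.506, 0.205] pointing down, gripper open.
Joint ranges: [-3.03, 3.03], [-0.79, 2.21], [0.23, 2.52], [-1.04, 4.18], [0, 3.07], [-2.55, 2.55]. Speed limits (rad/s): [2.22, 2.22, 2.57, 3.14, 3.14, 3.14].

### API

Orientations are given as [roll, pitch, yaw] about the fixed x, y, z axes, in that order (R = Rz(yaw) Ry(pitch) Rx(roll)).
In Python, from rig import r, viewer, order gives the robot as it stands. The module is installed in compiled form; this text tells all that it offers.
- The arm moves only by the tool servo_tool, never from a script. Its argument "deltas" is a list of rows, each an object with "travel": the shift along the tool's x, y, z in cm, a list of three; "twist": the turn, a rotation vector about the tool's x, y, z in rad, a list of three; "claw": the closure, from -1 (fully open) to 1 (shut). In form: [{"travel": [dx, dy, dz], "twist": [rx, ry, rz], "claw": claw}, ...]. A call has 1 to 10 rows; each row is the pose to reach, as a shift and turn from the pose commanded when the call began, along the tool's axes at that moment; what a row does not reach only later rows make up. A row lasts 1/10 s, in which the tool goes at most 50 mm and 8.59 degrees, less where a joint would pass 70% of its speed; a pose out of reach is approached as far as the arm can. A call with a gripper value outside its range is refused whole. The fingers move at their own pace and stop on an object; the grip force is fixed at half the most. Time passes only in rows, so rows that repeat a pose let the fingers close. It gives the time, the measured TCP pose, the force and the opening at its end, in the units of the state.
- r.read_state(): the state, without advancing time (a new reading comes with each control period).
- viewer.camera(name): name is "scene" or "side" or "wrist"; returns a dict with "image" (384x512x3 uint8, blue, green, red), "K" (3x3 intrinsics, pixels), "extrinsics" (4x4, takes a point from world to camera coordinates). Camera axes: x right, y down, z forward; pixel columns grow to the right and rows downward; lengths in m; the calibration is good to about 2 mm. A picture is of the moment at which its call begins. There is no depth.
- order.finish_job(): hands the job in, once; it reports no verdict.
The state is a dict: "time": time; "joints": joint angles; "joint_velocities": joint speeds; "effort": joint torques, N m; "tool_pos": TCP position; "tool_rot": TCP orientation; "force": force on the tool from outside, world axes, zero at the start; "torque": the same for the moment, N m; "grip_width": finger opening in m.
Only numpy, scipy, OpenCV 4.12 (cv2) and the standard library are available. Lean on these libraries where they do the work, as an engineer would, in place of code of your own. Each camera call takes 0.05 s, during which the arm holds its last target. There are 200 camera calls.

## Working session

There is one attempt and no reset: what is moved stays moved. The work goes in short steps, Python scripts to look and compute and a tool call to move; the robot and the scene stay as the last step left them, time stands still between calls to the robot, and variables do not carry over. Pictures are saved under pics/ and viewed, about 8 in all and at most 12, crops included, and the job is handed in when it is done.

Besides the shell and the picture viewer there is one more tool, called after "Call:" by a JSON object that holds its "method" and its "body", one argument or row to a line. servo_tool: Moves the arm, as the interface text tells. Its arguments: {"type":"object","properties":{"deltas":{"type":"array","items":{"type":"object","properties":{"travel":{"type":"array","items":{"type":"number"}},"twist":{"type":"array","items":{"type":"number"}},"claw":{"type":"number"}}}}},"required":["deltas"]}

```bash
mkdir -p pics; python3 - <<'E'
from rig import r,viewer
import cv2,numpy as np,pickle
d={}
for n in("scene","side","wrist"):
    c=viewer.camera(n);d[n]=c
    print(n,np.round(c["K"],1).tolist(),np.round(c["extrinsics"],4).tolist())
    cv2.imwrite(f"pics/{n}0.png",c["image"])
pickle.dump(d,open("cams.pkl","wb"))
cv2.imwrite("pics/a_scene.png",cv2.resize(d["scene"]["image"],(800,600),interpolation=cv2.INTER_CUBIC))
cv2.imwrite("pics/a_side.png",cv2.resize(d["side"]["image"],(800,600),interpolation=cv2.INTER_CUBIC))
s=r.read_state();print(s["time"],s["tool_pos"],s["tool_rot"],s["grip_width"],s["force"])
E
```

```text
scene [[358.4, 0.0, 250.5], [0.0, 358.4, 198.1], [0.0, 0.0, 1.0]] [[-0.4076, 0.9131, 0.0052, 0.2534], [0.7694, 0.3465, -0.5366, -0.3205], [-0.4918, -0.2148, -0.8438, 1.2872], [0.0, 0.0, 0.0, 1.0]]
side [[446.9, 0.0, 267.2], [0.0, 446.9, 192.1], [0.0, 0.0, 1.0]] [[0.9589, 0.2833, -0.0169, -0.5006], [0.1916, -0.6902, -0.6978, -0.0762], [-0.2093, 0.6659, -0.7161, 1.5555], [0.0, 0.0, 0.0, 1.0]]
wrist [[298.6, 0.0, 256.7], [0.0, 298.6, 190.1], [0.0, 0.0, 1.0]] [[0.3925, 0.9197, -0.0011, -0.5503], [0.8806, -0.3755, 0.2892, -0.0296], [0.2655, -0.1145, -0.9573, 0.3925], [0.0, 0.0, 0.0, 1.0]]
0.15 [0.21602097 0.50560437 0.20502755] [-3.14153200e+00  8.49783090e-04  1.16701593e+00] 0.09424237102361717 [-0.55031607  0.85919329 -0.36949751]
```

View pics/a_scene.png

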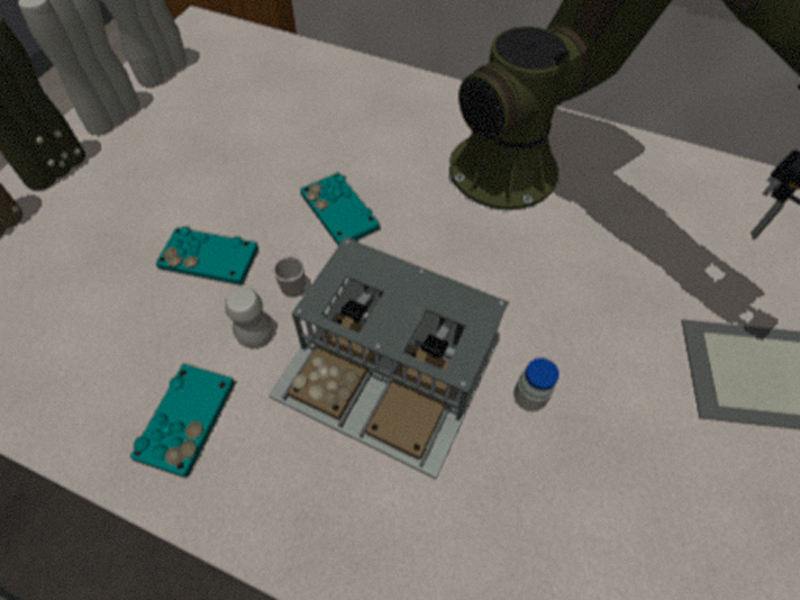

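View pics/a_side.png

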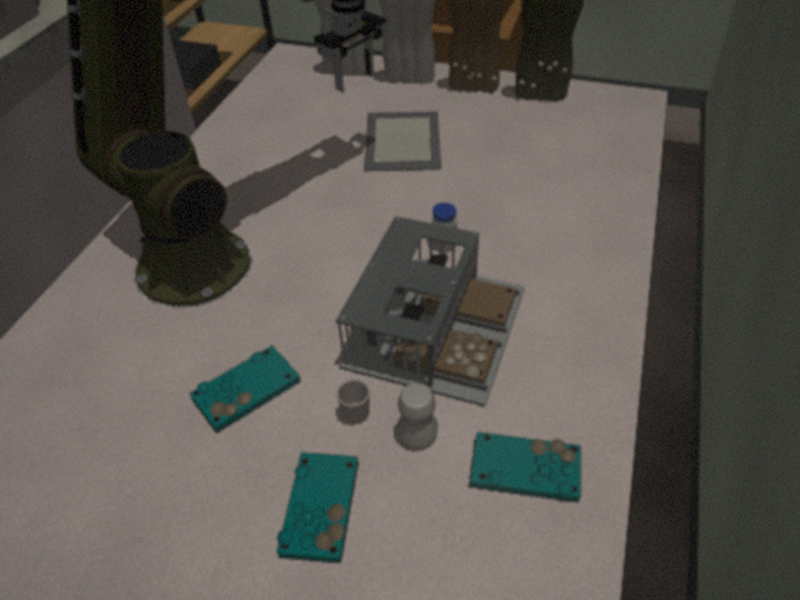

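Scene view: the guard plate corners are near (350,243), (507,303), (470,385) and (297,310). The shelled sandy tile is at (327,380), on the cup/column side, which is the station's right. The bare sandy tile is at (405,420), on the jar side. The three turquoise boards are decoys. Next I'll enlarge both views to confirm and pick corners.

```bash
python3 - <<'E'
import cv2,pickle
d=pickle.load(open("cams.pkl","rb"))
for n,x,y in(("scene",175,148),("side",205,132)):
    im=d[n]["image"][y:y+ (160 if n=="scene" else 130), x:x+(160)]
    k=5 if im.shape[0]*5<=600 else 3.75
    im=cv2.convertScaleAbs(cv2.resize(im,None,fx=k,fy=k,interpolation=cv2.INTER_CUBIC),alpha=1.6)
    print(n,k,im.shape); cv2.imwrite(f"pics/b_{n}.png",im[:600])
E
```

```text
scene 3.75 (600, 600, 3)
side 3.75 (488, 600, 3)
```

View pics/b_scene.png

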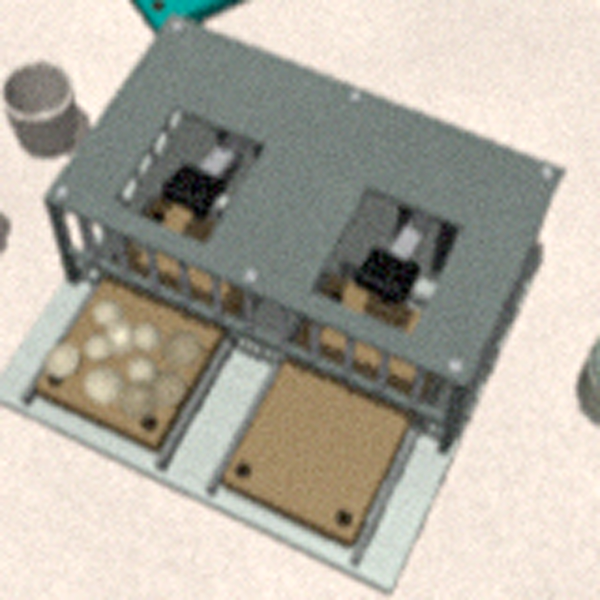

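View pics/b_side.png

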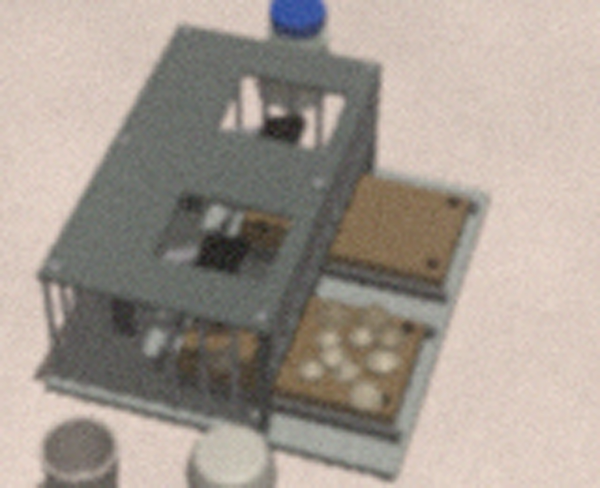

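Both crops agree: the shelled sandy tile is at (120,355) in the scene crop and (345,350) in the side crop, on the cup/column side, so it is `lever_right`. The other tile is bare. Now I'll fit the station pose to the plate and window corners.

```bash
cat > fit.py <<'E'
import numpy as np,pickle
from scipy.optimize import least_squares
d=pickle.load(open("cams.pkl","rb"))
def proj(c,P):
    q=P@c["extrinsics"][:3,:3].T+c["extrinsics"][:3,3]; q=q@c["K"].T; return q[:,:2]/q[:,2:]
T=135
pts={"scene":((175,148),[(-120,-156,T,172,18),(-120,156,T,563,172),(62,-156,T,48,197),(62,156,T,458,383),
 (-45,-111,T,178,110),(-45,-39,T,263,147),(45,-39,T,208,240),(45,-111,T,123,200),
 (-45,39,T,368,188),(-45,111,T,461,223),(45,111,T,412,330),(45,39,T,317,290),(165,160,12,390,592)]),
"side":((205,132),[(-120,156,T,182,27),(62,156,T,380,63),(-120,-156,T,42,275),(62,-156,T,265,327),
 (-45,-39,T,180,193),(45,-39,T,297,213),(-45,-111,T,155,260),
 (-45,111,T,245,77),(45,111,T,345,95),(45,39,T,305,150),(-45,39,T,220,130),(165,-160,12,395,477),(165,160,12,490,195)])}
def world(p,L):
    c,s=np.cos(p[2]),np.sin(p[2]); L=np.asarray(L)/1000.
    return np.c_[p[0]+c*L[:,0]-s*L[:,1],p[1]+s*L[:,0]+c*L[:,1],L[:,2]]
def res(p,ns=("scene","side")):
    o=[]
    for n in ns:
        off,a=pts[n];a=np.array(a,float)
        o.append((proj(d[n],world(p,a[:,:3]))-(a[:,3:]/3.75+off-0.37)))
    return np.vstack(o).ravel()
if __name__=="__main__":
    for ns in(("scene","side"),("scene",),("side",)):
        f=least_squares(lambda p:res(p,ns),[.5,0,0],loss="soft_l1")
        print(ns,f.x.round(4),"window_right",world(f.x,[(0,-75,T)]).round(4),"rms",np.sqrt(np.mean(res(f.x,ns)**2)).round(2))
        if len(ns)==2: np.save("pose.npy",f.x);print(res(f.x).reshape(-1,2).round(1).tolist())
    p=np.load("pose.npy")
    for q in(0,.08):  # pad top centre
        a=.45-q; b=np.array([-85+90*np.cos(a)-7*np.sin(a),-75,75+90*np.sin(a)+7*np.cos(a)])
        print(q,b.round(1),[((proj(d[n],world(p,[b]))-pts[n][0]+.37)*3.75).round() for n in d if n!="wrist"])
E
python3 fit.py
```

```text
('scene', 'side') [ 0.5483 -0.0314 -0.0414] window_right [[ 0.5452 -0.1063  0.135 ]] rms 1.19
[[-0.1, -1.2], [0.8, -0.6], [-1.5, 0.2], [2.2, 0.9], [-0.6, -0.5], [0.8, -0.4], [-0.8, 1.3], [-3.0, 1.0], [-0.2, -0.1], [0.9, 1.3], [-0.2, 1.5], [-1.8, 0.3], [0.3, 0.0], [-1.1, -0.9], [0.2, 0.5], [-2.3, 0.1], [0.2, 1.6], [0.5, -0.2], [-1.4, 1.2], [-1.6, -1.0], [-0.5, -1.1], [0.4, -0.2], [4.3, 0.3], [-1.4, -0.5], [-0.3, -0.6], [-0.4, -0.8]]
('scene',) [ 0.5471 -0.0314 -0.0427] window_right [[ 0.5439 -0.1064  0.135 ]] rms 1.06
('side',) [ 0.5497 -0.0316 -0.0404] window_right [[ 0.5467 -0.1065  0.135 ]] rms 1.25
0 [ -7.  -75.  120.5] [array([[196., 178.]]), array([[213., 248.]])]
0.08 [ -3.6 -75.  114.1] [array([[194., 187.]]), array([[217., 254.]])]
```

Call:
{"method": "servo_tool", "body": {
  "deltas": [
    {"travel":[0,0,-5],"twist":[0,0,0],"claw":1},
    {"travel":[-5,6,-5],"twist":[0,0,0.14],"claw":1},
    {"travel":[-8,10,-5],"twist":[0,0,0.24],"claw":1},
    {"travel":[-11,14,-5],"twist":[0,0,0.34],"claw":1},
    {"travel":[-14,18,-5],"twist":[0,0,0.44],"claw":1},
    {"travel":[-17,22,-5],"twist":[0,0,0.54],"claw":1},
    {"travel":[-20,26,-5],"twist":[0,0,0.64],"claw":1},
    {"travel":[-23,29.5,-5],"twist":[0,0,0.74],"claw":1},
    {"travel":[-26,33,-5],"twist":[0,0,0.84],"claw":1},
    {"travel":[-26,33,-5],"twist":[0,0,0.84],"claw":1}
  ]
}}

```text
time: 1.15
tool_pos: [0.4184, 0.1339, 0.2554]
tool_rot: [3.141, 0.0, 0.321]
force: [-0.4, -0.0, -0.4]
grip_width: 0.0173
```

Call:
{"method": "servo_tool", "body": {
  "deltas": [
    {"travel":[0.8,4.5,0],"twist":[0,0,0.06],"claw":1},
    {"travel":[1.6,9,0],"twist":[0,0,0.12],"claw":1},
    {"travel":[2.4,13.5,0],"twist":[0,0,0.18],"claw":1},
    {"travel":[3.1,18,0],"twist":[0,0,0.24],"claw":1},
    {"travel":[3.9,22.5,0],"twist":[0,0,0.3],"claw":1},
    {"travel":[4.6,26.9,0],"twist":[0,0,0.36],"claw":1},
    {"travel":[4.6,26.9,0],"twist":[0,0,0.36],"claw":1},
    {"travel":[4.6,26.9,0],"twist":[0,0,0.36],"claw":1}
  ]
}}

```text
time: 1.95
tool_pos: [0.5472, -0.1034, 0.2547]
tool_rot: [-3.141, 0.001, -0.034]
force: [-0.4, 0.4, 0.3]
grip_width: 0.0004
```

```bash
python3 - <<'E'
from rig import r,viewer
from fit import *
import cv2
s=r.read_state();print(s["tool_pos"],s["tool_rot"],s["grip_width"],s["joints"],s["force"])
p=np.load("pose.npy");c=viewer.camera("wrist");im=c["image"].copy()
im=cv2.convertScaleAbs(cv2.resize(im,None,fx=1.5,fy=1.5),alpha=1.4)
for y in(-75,75):
    q=proj(c,world(p,[(-45,y-36,T),(45,y-36,T),(45,y+36,T),(-45,y+36,T)]))*1.5
    cv2.polylines(im,[q.round().astype(int)],True,(0,0,255),1)
cv2.imwrite("pics/c_wrist.png",im)
E
```

```text
[ 0.54722394 -0.10344013  0.25472703] [-3.14114291e+00  1.30058335e-03 -3.40473685e-02] 0.0003891797668669737 [-2.52665813e-01  2.83603240e-01  1.42753034e+00  1.58493368e-04
  1.43182624e+00 -2.18640214e-01] [-0.37577757  0.38661814  0.28439957]
```

View pics/c_wrist.png

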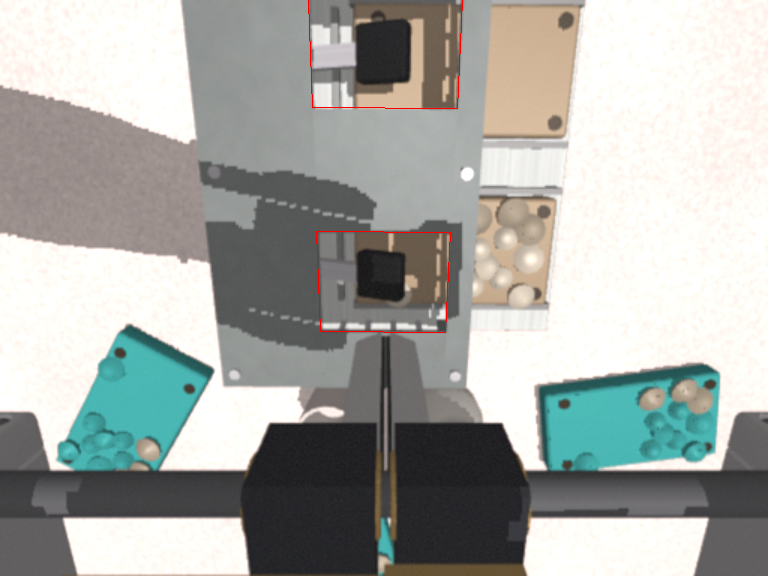

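The overlay matches both windows in the wrist view (right window (318-450, 232-332), pad (382,275)). The fitted pose holds, so I descend in steps.

Call:
{"method": "servo_tool", "body": {
  "deltas": [
    {"travel":[0,0.3,1],"twist":[0,0,0],"claw":1},
    {"travel":[0,0.3,4],"twist":[0,0,0],"claw":1},
    {"travel":[0,0.3,7],"twist":[0,0,0],"claw":1},
    {"travel":[0,0.3,9],"twist":[0,0,0],"claw":1},
    {"travel":[0,0.3,11],"twist":[0,0,0],"claw":1},
    {"travel":[0,0.3,11],"twist":[0,0,0],"claw":1},
    {"travel":[0,0.3,11],"twist":[0,0,0],"claw":1}
  ]
}}

```text
time: 2.7
tool_pos: [0.5472, -0.1054, 0.1459]
tool_rot: [3.142, -0.0, -0.032]
force: [0.4, 0.3, 0.7]
grip_width: 0.0003
```

Call:
{"method": "servo_tool", "body": {
  "deltas": [
    {"travel":[0,0.1,1],"twist":[0,0,0],"claw":1},
    {"travel":[0,0.1,2],"twist":[0,0,0],"claw":1},
    {"travel":[0,0.1,2.7],"twist":[0,0,0],"claw":1},
    {"travel":[0,0.1,3.4],"twist":[0,0,0],"claw":1},
    {"travel":[0,0.1,4.1],"twist":[0,0,0],"claw":1},
    {"travel":[0,0.1,4.8],"twist":[0,0,0],"claw":1},
    {"travel":[0,0.1,5.2],"twist":[0,0,0],"claw":1},
    {"travel":[0,0.1,5.2],"twist":[0,0,0],"claw":1}
  ]
}}

```text
time: 3.5
tool_pos: [0.5468, -0.1069, 0.0926]
tool_rot: [-3.141, 0.002, -0.033]
force: [-0.2, -0.7, 0.3]
grip_width: 0.0004
```

Call:
{"method": "servo_tool", "body": {
  "deltas": [
    {"travel":[0,0,0.3],"twist":[0,0,0],"claw":1},
    {"travel":[0,0,0.6],"twist":[0,0,0],"claw":1},
    {"travel":[0,0,0.9],"twist":[0,0,0],"claw":1},
    {"travel":[0,0,1.0],"twist":[0,0,0],"claw":1},
    {"travel":[0,0,1.0],"twist":[0,0,0],"claw":1}
  ]
}}

```text
time: 4.0
tool_pos: [0.5471, -0.107, 0.0832]
tool_rot: [-3.142, 0.001, -0.033]
force: [0.8, -0.8, 1.0]
grip_width: 0.0005
```

```bash
python3 - <<'E'
from rig import r,viewer
import cv2
s=r.read_state();print(s["tool_pos"],s["force"])
c=viewer.camera("side")["image"][132:262,205:365]
cv2.imwrite("pics/d_side.png",cv2.convertScaleAbs(cv2.resize(c,None,fx=4.5,fy=4.5,interpolation=cv2.INTER_CUBIC),alpha=1.7))
E
```

```text
[ 0.54705662 -0.10697045  0.08323221] [ 0.84452161 -0.83285211  1.02248005]
```

View pics/d_side.png

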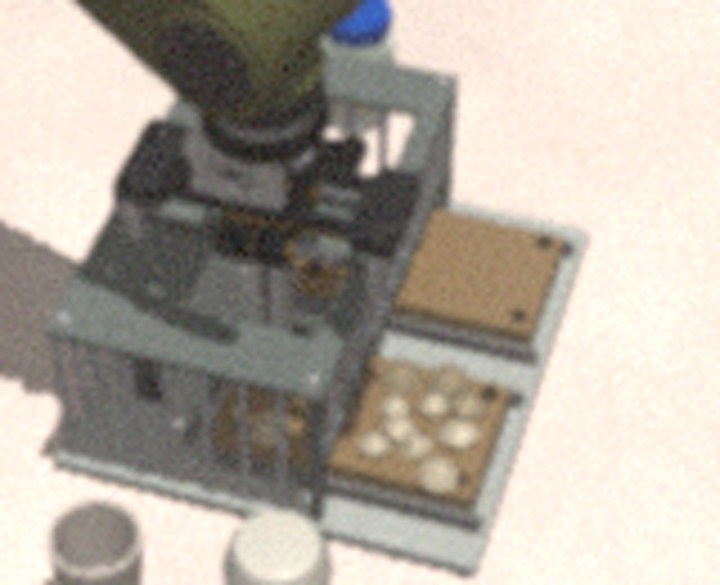

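The picture shows the fingers inside the right window near (265,300), with the tiles in place. I keep pressing until the force rises at the stop.

Call:
{"method": "servo_tool", "body": {
  "deltas": [
    {"travel":[0,0,0.1],"twist":[0,0,0],"claw":1},
    {"travel":[0,0,0.2],"twist":[0,0,0],"claw":1},
    {"travel":[0,0,0.3],"twist":[0,0,0],"claw":1},
    {"travel":[0,0,0.3],"twist":[0,0,0],"claw":1}
  ]
}}

```text
time: 4.45
tool_pos: [0.5472, -0.107, 0.0819]
tool_rot: [3.141, -0.0, -0.033]
force: [-7.8, 2.3, 19.8]
grip_width: 0.0003
```

The fingers stopped at z = 81.9 mm with 20 N upward, which is the lever's stop. I withdraw straight up.

Call:
{"method": "servo_tool", "body": {
  "deltas": [
    {"travel":[0,0,-1],"twist":[0,0,0],"claw":1},
    {"travel":[0,0,-3],"twist":[0,0,0],"claw":1},
    {"travel":[0,0,-6],"twist":[0,0,0],"claw":1},
    {"travel":[0,0,-10],"twist":[0,0,0],"claw":1},
    {"travel":[0,0,-14],"twist":[0,0,0],"claw":1},
    {"travel":[0,0,-17],"twist":[0,0,0],"claw":1},
    {"travel":[0,0,-17],"twist":[0,0,0],"claw":1},
    {"travel":[0,0,-17],"twist":[0,0,0],"claw":1}
  ]
}}

```text
time: 5.25
tool_pos: [0.547, -0.1069, 0.2501]
tool_rot: [3.142, 0.0, -0.033]
force: [-0.2, 0.3, -0.7]
grip_width: 0.0006
```

```bash
python3 - <<'E'
from rig import r,viewer
from fit import *
import cv2
s=r.read_state();print(s["tool_pos"],s["force"])
p=np.load("pose.npy");c=viewer.camera("wrist")
im=cv2.convertScaleAbs(cv2.resize(c["image"],None,fx=1.5,fy=1.5),alpha=1.4)
for y in(-75,75):
  for a,col in((0,(0,255,0)),(.45,(0,0,255))):
    b=np.array([[-85+90*np.cos(a)-7*np.sin(a)+i*18*np.cos(a),y+j*18,75+90*np.sin(a)+7*np.cos(a)+i*18*np.sin(a)] for i,j in((-1,-1),(1,-1),(1,1),(-1,1))])
    cv2.polylines(im,[(proj(c,world(p,b))*1.5).round().astype(int)],True,col,1)
cv2.imwrite("pics/e_wrist.png",im)
E
```

```text
[ 0.54701467 -0.10693233  0.25012781] [-0.21440978  0.31467475 -0.69301259]
```

View pics/e_wrist.png

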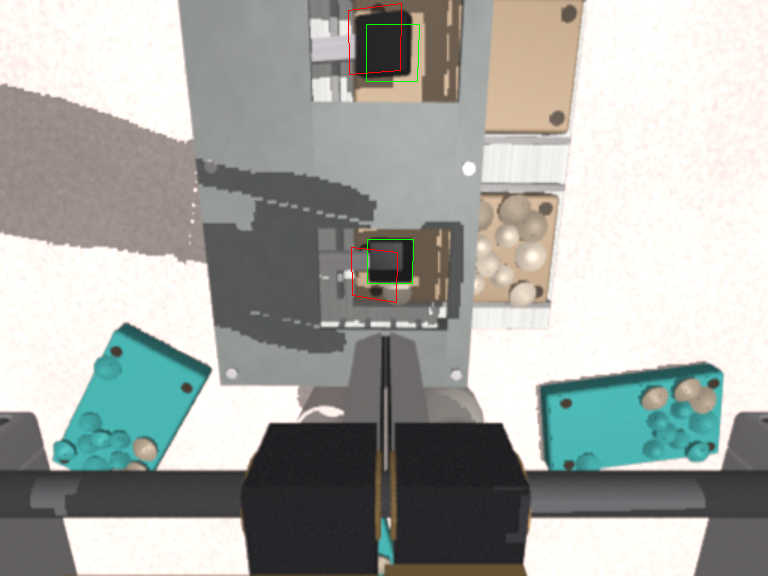

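The right pad sits exactly on the predicted fully-down outline (390,261). The left pad is still raised at (383,45), and the tiles have not moved. The tool is free at z = 0.25, so I hand in.

```bash
python3 -c "
from rig import order
print(order.finish_job())"
```

```text
the job is handed in; nothing more can be done
None
```

I clamped the oyster tile: it was in the right seat, on the cup and column side. I reached through the right window with shut fingers and pressed the lever down to its stop. The fingers stopped at z = 81.9 mm (82 mm expected) with 20 N of force. I then drew straight up to z = 0.25 m and handed in at about 5.3 s of robot time. No verdict was reported.

- **Right lever:** in the last wrist picture its pad lies on the predicted fully-down outline.
- **Left lever:** its pad is still raised. It lies slightly lower than the outline I drew for fully raised, and it could start up to 0.08 rad down. I judged this by eye and did not measure it before and after, but the arm never went near it.
- **Guard, tiles and objects:** the force showed no contact before the pad, and the tiles looked unmoved in the last picture. The cup was last seen, upright, while I was pressing; the jar and column were only partly in view then. I took no overall view after drawing back.
- **Disagreement:** the force read only about 1 N or less at the pauses on the way down, below the 4 N said to move the lever. It rose only at the stop.

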